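# Pin the sliding bookend on the book rail

## Robot

A 6-joint arm with a two-finger parallel gripper is mounted at the origin on the work surface. World frame = base frame: x ahead of the robot, y to its left, z up, the work surface at z = 0. Lengths are in m, angles in rad, forces in N, time in s.
With the tool pointing down it reaches from about 0.275 to 0.875 m from the base axis. Payload 12.5 kg.
Tool frame: the origin (TCP) lies at the very end of the fingers, on their centre line; the grasp point (between the pads) lies 19 mm behind it; x points along the fingers, y is the direction in which the jaws open and shut, and the axes are right-handed (so a half turn about x gives the same grasp; the last joint's range is limited). The gripper opens to 85 mm and grips with 20 to 120 N. Pads are 22 mm wide; open, the fingers measure 114 mm over their backs; the gripper's body (76 mm by 85 mm) begins 54 mm behind the grasp point. The pads swing forward as they close: fully open they stand 13 mm farther back than shut.
Start: joints at [-1.33, 0.351, 1.652, -0, 1.139, -0.085], TCP at [0.176, -0.521, 0.231] pointing down, gripper open.
Joint ranges: [-2.75, 2.75], [-0.79, 2.1], [0.01, 2.65], [-1.57, 4.71], [0.07, 3.14], [-2.87, 2.87]. Speed limits (rad/s): [2.22, 2.22, 2.79, 3.14, 3.14, 3.14].

## Interface

Orientations are given as a 3x3 rotation matrix whose columns are the frame's x, y, z axes.
In Python, from bench import manip gives the robot as it stands. Calls block until the motion is done:
- manip.move_ptp(position, orientation): joint-space move of the TCP to a pose.
- manip.move_l(position, attitude=None, max_speed=0.15): straight line of the TCP; attitude=None keeps the orientation; max_speed is the mean speed in m/s.
- manip.move_j(angles): joint-space move.
- manip.set_gripper(opening, effort=None): opening from 0.0 (shut) to 1.0 (fully open); effort is the grip in N (None keeps the last); returns when the fingers have stopped.
- manip.dwell(seconds).
- manip.inverse_kinematics(position, orientation): joint angles nearest the present ones, or None.
- manip.grab_frame(name): name is "scene" or "top" or "wrist"; returns (picture, depth): 384x512x3 uint8, red, green, blue; 384x512 float32, m along the optical axis (not along the pixel's ray), 0 where there is no reading.
- manip.get_calibration(name): a dict with "camera_matrix" (3x3 intrinsics, pixels), "R" (3x3) and "t" (3): a world point X has camera coordinates R X + t. Camera axes: x right, y down, z forward; pixel columns grow to the right and rows downward; lengths in m; the calibration is good to about 2 mm. A picture is of the moment at which its call begins: read the wrist's pose just before it. get_calibration takes no time and is no camera call; for the wrist camera it gives the pose at the moment of the call.
A pose or a line that the arm cannot do raises manip.Unreachable and nothing moves.
- manip.sign_off(): hands the job in, once; it reports no verdict.
Trained networks look in the newest picture that a camera, given by its name, has taken for a name from the list of things; names that differ only in an ending like _2 or _b are one class to them, and where a whole thing is asked for, a point or a joint stands for the part that bears it (a point fixed in the world has none). Each returns a list of dicts, best first, with "confidence" (0 to 1); they miss things now and then, are a little off and sometimes report something else, mostly with a low value. They report only what shows in the picture. A call takes as long as a camera call. They do not tell look-alikes from the thing itself.
- manip.look_for(camera, name): "at" ([x, y, z] in m, in world coordinates, good to about 4 mm: the middle of the surface that is visible of it).
Readings, each from a call of its own:
- manip.current_time(): time.
- manip.current_qpos(): joint angles.
- manip.current_joint_vel(): joint speeds.
- manip.current_joint_torque(): joint torques, N m.
- manip.current_ee_pos(): TCP position.
- manip.current_tcp_rot(): TCP orientation.
- manip.current_force(): force on the tool from outside, world axes, zero at the start.
- manip.current_ft_torque(): the same for the moment, N m.
- manip.current_grip_width(): opening from 0.0 (shut) to 1.0 (fully open).
Only numpy, scipy, OpenCV 4.12 (cv2) and the standard library are available. Lean on these libraries where they do the work, as an engineer would, in place of code of your own. Each camera call takes 0.05 s, during which the arm holds its last target.

## Task

Slide the blue bookend along its rail, gently, until it is up against the row of books, so that its slot lies over the slot of the brass lock plate in the rail. Then take the orange-winged thumbscrew from its stand, feel its cross-bar down through both slots (the lock plate may sit several millimetres off to either side), press it in against the spring, give it a quarter turn so that it locks underneath, and let go. Do not force anything, and leave the other things on the desk where they are.

Things in the scene. Friction and masses are not known exactly. Their poses are not given: they have to be found in the camera images.
- rail_window (a point): Centre of the window in the grey steel book rail fixed to the desk, on top of its plate, 38 mm above the desk. x: along the rail towards its row of books, y: across, z: up. Window 40 mm (x) by 32 mm (y) in the 6 mm plate; under it lies the lock plate. Rail: 76 mm wide, from 160 mm behind this point to 242 mm ahead; side lips 62 mm apart inside, tops 8 mm above the plate.
- rail_lock (a point): Mean place of the slot in the brass lock plate: on the axis of the window, on the lock plate's top face, 6 mm below the rail's top. Axes as rail_window. The slot, 8.2 mm (x) by 25 mm (y) through 6 mm of brass, is really anywhere up to 9.5 mm to either side of this point along x: the plate is clamped somewhere along its adjustment and does not give. Its true place is not measured.
- book_face (a point): Middle of the first book's face, towards the bookend, 120 mm ahead (+x) of rail_window and 65 mm above the rail's plate. Axes as rail_window. The books are fixed; they reach 130 mm above the plate and 49 mm to either side. The bookend stops here, and then its slot is centred over the window.
- bookend_slot (a point): Centre of the slot in the foot of the blue steel bookend, on the foot's top. Axes as rail_window. Slot 25 mm (x) by 28 mm (y). The foot (175 x 60 x 5 mm) lies loose on the rail's plate between the lips (1 mm play each side) and slides. An upright plate 60 mm wide, 85 mm high is at its front, front face 120 mm ahead (+x) of this point. It starts 45 to 85 mm short of the books. About 0.35 kg.
- bookend_tab (a point): The bookend's rear tab: middle of its rear (-x) face, half-way up, the face to push on. The tab, 50 mm wide, 5 mm thick and 35 mm high above the foot, stands up at the foot's rear end, this face 55 mm behind the slot's centre; its top is 17.5 mm above this point. Axes as bookend_slot.
- screw_grip (a point): Centre of the thumbscrew's orange wing, half-way up: 26 mm long (x), 10 mm thick (y), 28 mm high (z). Below: a brass collar 33 mm across, 4 mm thick, underside 18 mm below this point; a 6 mm shank; a round cross-bar 20 mm long, 6 mm thick, parallel to the wing (x), axis 41 mm below this point; a rounded tip 50 mm below. About 60 g. It starts upright in the stand, collar on the stand's top.
- screw: The same thumbscrew; origin on its axis, at the collar's underside; axes as screw_grip. It goes in with the wing across the rail. Heights of this origin above the rail's top: 37 mm, tip on the bookend's foot; 26 mm, tip on the lock plate's metal; 12 mm, through its slot, tip meets the spring; 8 mm and below, cross-bar clear under the lock plate, free to turn; 5 mm, collar down on the foot.
- plunger: Hidden brass spring plunger in the rail under its window, 32 mm across, origin at its top. It pushes the screw up with 3 N at first, 6 N when the cross-bar is just clear, 8 N with the collar down (0.7 N per mm). A quarter turn either way locks the screw: let go, it rises 3 mm and catches under the lock plate. Let go unturned, it springs back up.
- stand: Black block fixed to the desk, 60 x 50 x 40 mm high, origin at the centre of its underside, with a slot 24 mm (x) by 10 mm (y) and 35 mm deep in its top that holds the thumbscrew loosely; it lifts straight out.
- mug: White mug, 76 mm across, 85 mm high; bystander, origin under its centre.
- stapler: Grey and black stapler, 130 x 34 x 45 mm; bystander, origin under its centre, x along its length.
- tape_roll: Yellow tape roll lying flat, 90 mm across, 18 mm high; bystander, origin under its centre.
- eraser: White eraser, 45 x 22 x 13 mm; bystander, origin under its centre.
- note_block: Yellow block of notes, 75 x 75 x 30 mm; bystander, origin under its centre.
- screwdriver: Screwdriver lying on the desk, about 200 mm long; bystander, origin under it, x along its length.
- notebook: Green notebook, 150 x 210 x 14 mm; bystander, origin under its centre.
Not all that is in view belongs to the job. There is more than one size of the part that bears bookend_slot; the job needs the middle-sized.

How it is judged:
On the way, in this order (a step that is already met when the one before it is completed fails the run):
1. the bookend is up against the books, its slot centred over the rail's window within 2 mm, foot flat on the rail (x of bookend_slot in the frame of rail_window between -0.002 and 0.002 m and z of bookend_slot in the frame of rail_window below 0.0065 m), for 0.2 s.
2. the thumbscrew has gone down through both slots, cross-bar below the lock plate (horizontal distance between screw_grip and rail_window below 0.0135 m and z of screw_grip in the frame of rail_window below 0.0265 m), for 0.1 s.
At the end, for the whole second after the job is handed in: Bookend against the books, foot flat, slot centred over the rail's window within 2 mm along the rail; thumbscrew upright (0.15 rad) through both slots within 13.5 mm of the window's centre, wing centre under 28 mm above the rail plate and wing within 0.5 rad of the rail's length; both at rest (all of step 1 and horizontal distance between screw_grip and rail_window below 0.0135 m and z of screw_grip in the frame of rail_window below 0.028 m and angle between the x axis of screw_grip and the x axis of rail_window, either way round below 0.5 rad and angle between screw_grip's own z axis and vertical below 0.15 rad and linear speed of each of screw, bookend below 0.02 m/s); the robot touches nothing.
It fails at once if the bookend is shoved at the rail or the books with more than 45 N (contact force between bookend and rail above 45 N).
It fails at once if the thumbscrew is forced against the rail or its lock plate with more than 30 N (contact force between screw and rail above 30 N).
It fails at once if the thumbscrew is forced against the bookend with more than 40 N (contact force between screw and bookend above 40 N).
It fails at once if a bystander (mug, stapler, tape roll, eraser, note block, screwdriver, notebook) is moved more than 30 mm (distance of any of mug, stapler, tape_roll, eraser, note_block, screwdriver, notebook from where it was at the start of the episode above 0.03 m).
It also fails if it takes over 72 s, if anything falls off the work surface, if the arm or the gripper's body presses on something with over 40 N, if the wrist force passes 120 N, or if a joint passes its speed limit or range.

## Working session

There is one attempt and no reset: what is moved stays moved. The work goes in short steps, each a Python script; the robot and the scene stay as the last script left them, time stands still between calls to the robot, and variables do not carry over. Pictures are saved under pics/ and viewed, and the job is handed in when it is done.

```bash
mkdir -p pics; ls
cat > h.py <<'E'
from bench import manip as m
import numpy as np, cv2
def save(cam,name,crop=None,scale=1):
    im,d=m.grab_frame(cam)
    c=m.get_calibration(cam)
    np.savez('pics/'+name+'.npz',im=im,d=d,K=c['camera_matrix'],R=c['R'],t=c['t'])
    cv2.imwrite('pics/'+name+'.png',im[:,:,::-1])
    return im,d,c
def load(name):
    z=np.load('pics/'+name+'.npz'); return z['im'],z['d'],dict(camera_matrix=z['K'],R=z['R'],t=z['t'])
def unproj(d,c):
    K=np.array(c['camera_matrix']);h,w=d.shape
    u,v=np.meshgrid(np.arange(w),np.arange(h))
    P=np.stack([(u-K[0,2])/K[0,0]*d,(v-K[1,2])/K[1,1]*d,d],-1)
    return (P-np.array(c['t']))@np.array(c['R'])
def proj(X,c):
    p=np.array(c['camera_matrix'])@(np.array(c['R'])@np.array(X)+np.array(c['t']));return p[:2]/p[2]
E
python3 - <<'E'
from h import *
for cam in ['top','scene']:
    im,d,c=save(cam,cam+'0')
    for n in ['bookend_slot','bookend_tab','screw_grip','screw','rail_window','book_face','stand','mug','stapler','screwdriver']:
        for r in m.look_for(cam,n)[:4]:
            print(cam,n,np.round(r['at'],3),round(r['confidence'],2),np.round(proj(r['at'],c)))
print(m.current_time())
E
```

```text
pics
top bookend_slot [ 0.349 -0.089  0.006] 0.9 [272. 248.]
top bookend_slot [ 0.326 -0.316  0.01 ] 0.71 [342. 253.]
top bookend_slot [ 0.515 -0.03   0.043] 0.68 [254. 197.]
top bookend_tab [ 0.349 -0.09   0.008] 0.88 [273. 248.]
top bookend_tab [ 0.324 -0.317  0.007] 0.76 [342. 254.]
top bookend_tab [ 0.512 -0.03   0.04 ] 0.62 [254. 198.]
top screw [ 0.535 -0.341  0.048] 0.39 [350. 189.]
top rail_window [0.528 0.135 0.128] 0.7 [199. 193.]
top book_face [0.528 0.132 0.124] 0.88 [200. 193.]
top stand [ 0.533 -0.338  0.039] 0.51 [348. 190.]
top stand [0.528 0.133 0.122] 0.41 [200. 193.]
top mug [0.67  0.356 0.037] 0.63 [133. 152.]
top mug [0.526 0.133 0.127] 0.4 [199. 193.]
top stapler [0.738 0.032 0.046] 0.94 [233. 129.]
top stapler [0.527 0.131 0.127] 0.41 [200. 193.]
top screwdriver [ 0.597 -0.479  0.022] 0.73 [389. 170.]
scene bookend_slot [0.521 0.012 0.046] 0.9 [255. 194.]
scene bookend_slot [ 0.356 -0.086  0.004] 0.71 [199. 205.]
scene bookend_slot [ 0.319 -0.281  0.007] 0.64 [150. 233.]
scene bookend_tab [ 0.32  -0.279  0.004] 0.84 [151. 233.]
scene bookend_tab [ 0.356 -0.088  0.005] 0.81 [199. 205.]
scene bookend_tab [0.525 0.012 0.044] 0.67 [256. 194.]
scene screw_grip [ 0.543 -0.347  0.054] 0.57 [192. 261.]
scene screw_grip [0.752 0.024 0.032] 0.45 [320. 216.]
scene screw [ 0.545 -0.348  0.055] 0.72 [192. 261.]
scene rail_window [0.551 0.131 0.063] 0.74 [279. 175.]
scene rail_window [ 0.722 -0.17   0.02 ] 0.26 [283. 253.]
scene book_face [0.553 0.132 0.061] 0.82 [280. 176.]
scene stand [ 0.55  -0.357  0.033] 0.84 [192. 270.]
scene mug [0.674 0.321 0.056] 0.65 [331. 162.]
scene stapler [0.751 0.021 0.033] 0.67 [319. 216.]
scene screwdriver [ 0.611 -0.489  0.022] 0.9 [178. 320.]
1.1
```

Run:
```python
from h import *
for n in ['top0','scene0']:
    im,d,c=load(n)
    im=im[100:340,90:430] if n=='top0' else im[120:360,110:450]
    cv2.imwrite(f'pics/{n}c.png',cv2.resize(im[:,:,::-1],None,fx=2.3,fy=2.3,interpolation=cv2.INTER_CUBIC))
```

```text
(no output)
```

View pics/top0c.png

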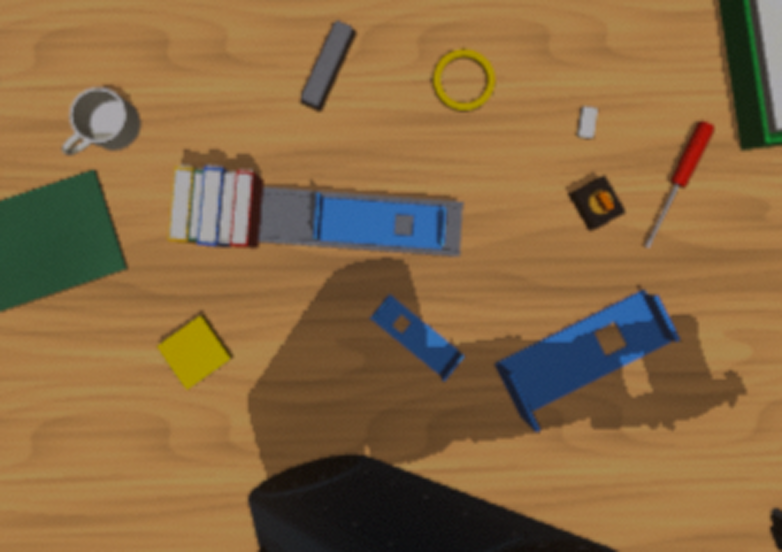

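View pics/scene0c.png

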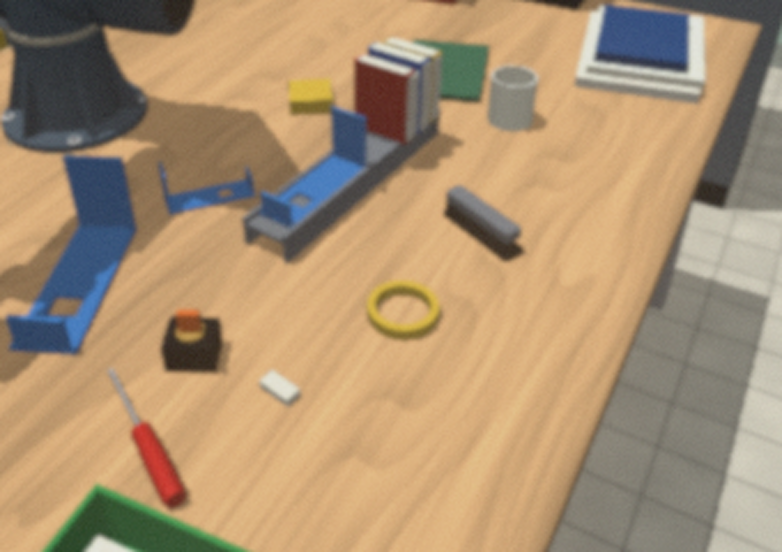

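The candidates for the bookend in the top image are the small one at (272,248), the large one at (342,253) and the middle-sized one on the rail at (254,197). I choose the one on the rail. The screw in its stand is at (350,189). Next I'll take close wrist views of both.

Run:
```python
from h import *
im,d,c=load('top0')
P=unproj(d,c)
hsv=cv2.cvtColor(im,cv2.COLOR_RGB2HSV)
# plate pts / blue foot pts in rail region
reg=(P[...,1]>-0.15)&(P[...,1]<0.2)&(P[...,0]>0.45)&(P[...,0]<0.62)&(P[...,2]>0.03)&(P[...,2]<0.055)
pts=P[reg][:,:2].astype(np.float32)
r=cv2.minAreaRect(pts);print(r, cv2.boxPoints(r))
print(m.current_tcp_rot().round(2))
c=m.get_calibration('wrist');C=-np.array(c['R']).T@c['t'];print('cam',C,np.array(c['R']).round(2),c['camera_matrix'])
```

```text
((0.5192091464996338, 0.010742023587226868), (0.3182995319366455, 0.08439856022596359), 86.46566009521484) [[ 0.46727905 -0.1455036 ]
 [ 0.5515171  -0.15070648]
 [ 0.5711392   0.16698764]
 [ 0.48690116  0.17219053]]
[[-0.    0.32 -0.95]
 [ 0.   -0.95 -0.32]
 [-1.   -0.    0.  ]]
cam [ 0.24554934 -0.49803287  0.37401321] [[ 0.32 -0.95 -0.  ]
 [-0.91 -0.31  0.29]
 [-0.27 -0.09 -0.96]] [[267.33518675   0.         256.94660503]
 [  0.         267.33518675 194.91223318]
 [  0.           0.           1.        ]]
```

```bash
cat >> h.py <<'E'
def Rot(a):
    """tool down, jaw axis y at world angle a"""
    y=np.array([np.cos(a),np.sin(a),0]);x=np.array([0,0,-1.]);return np.stack([x,y,np.cross(x,y)],1)
E
python3 - <<'E'
from h import *
a=np.arctan2(-0.998,-0.062)
m.move_ptp([0.51,0.0,0.27],Rot(a))
save('wrist','w_rail')
m.move_ptp([0.52,-0.34,0.25],Rot(a))
save('wrist','w_screw')
print(m.current_time(),m.current_qpos())
E
```

```text
4.7 [-6.52060414e-01  4.63455453e-01  1.43504514e+00  1.91845952e-04
  1.24292505e+00  9.79389699e-01]
```

View pics/w_rail.png

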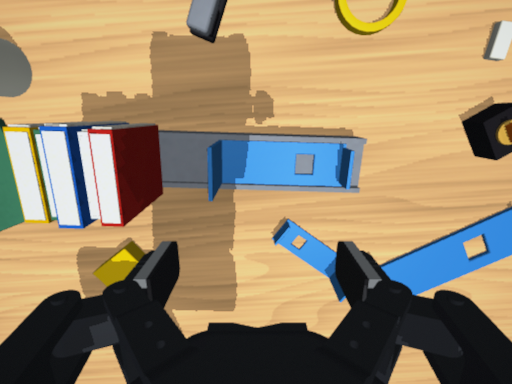

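View pics/w_screw.png

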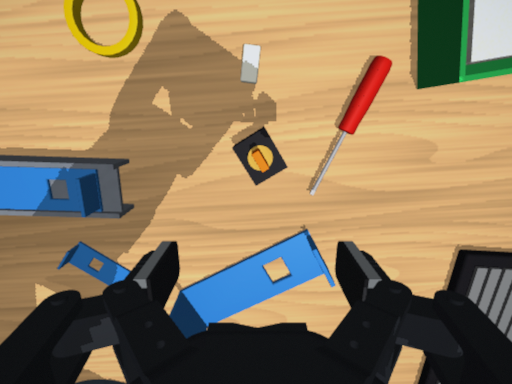

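```bash
cat > an.py <<'E'
from h import *
im,d,c=load('w_rail')
P=unproj(d,c);hsv=cv2.cvtColor(im,cv2.COLOR_RGB2HSV)
v=d>0
rp=v&(P[...,0]>0.45)&(P[...,0]<0.62)&(P[...,1]>-0.16)&(P[...,1]<0.11)
# z histogram
zz=P[...,2][rp];h,e=np.histogram(zz,np.arange(0,0.15,0.002));print([(round(e[i],3),h[i]) for i in range(len(h)) if h[i]>60])
blue=(hsv[...,0]>95)&(hsv[...,0]<118)&(hsv[...,1]>120)
foot=rp&blue&(P[...,2]>.038)&(P[...,2]<.048)
print('foot z',np.median(P[foot][:,2]))
Ps=P
r=cv2.minAreaRect(P[foot][:,:2].astype(np.float32));print('foot',r);b=cv2.boxPoints(r);print(b)
# slot hole: non-blue inside foot
hull=cv2.fillConvexPoly(np.zeros(d.shape,np.uint8),np.array([[280,150],[328,150],[328,180],[280,180]]),1)>0
hole=hull&~blue
K=np.array(c['camera_matrix'])
ys,xs=np.nonzero(hole);print('hole px',xs.mean(),ys.mean(),len(xs),xs.min(),xs.max(),ys.min(),ys.max())
def ray(u,vv,z):
    C=-c['R'].T@c['t'];dd=c['R'].T@np.linalg.inv(K)@np.array([u,vv,1]);return C+dd*(z-C[2])/dd[2]
print('slot',ray(xs.mean(),ys.mean(),.043))
# rail lips top z=.046
lip=rp&~blue&(P[...,2]>.0425)&(P[...,2]<.049)
r=cv2.minAreaRect(P[lip][:,:2].astype(np.float32));print('lip',r)
for s in (0.46,0.54):pass
pl=rp&~blue&(P[...,2]>.034)&(P[...,2]<.0425)
r=cv2.minAreaRect(P[pl|lip][:,:2].astype(np.float32));print('rail',r);print(cv2.boxPoints(r))
# book face
red=(P[...,2]>.055)&(P[...,2]<.16)&((hsv[...,0]<8)|(hsv[...,0]>172))&(hsv[...,1]>120)&v&(P[...,0]>.4)&(P[...,0]<.65)
Q=P[red];print(len(Q));
from numpy.linalg import svd
Q=Q[Q[:,1]<np.percentile(Q[:,1],70)];print(Q.min(0),Q.max(0))
ys,xs=np.nonzero(red&(P[...,2]<.12));print(xs.max())
# tab top
tab=rp&blue&(P[...,2]>.07)
Q=P[tab];print('tall blue',len(Q));
A=Q[Q[:,1]<-0.05];print('tab top',A.mean(0),A.min(0),A.max(0))
# screw
im,d,c=load('w_screw');P=unproj(d,c);hsv=cv2.cvtColor(im,cv2.COLOR_RGB2HSV)
o=(hsv[...,0]<22)&(hsv[...,1]>150);o[:120]=0;o[190:]=0;o[:,:225]=0;o[:,295:]=0
top=o&(P[...,2]>.065);Q=P[top];print('wing',len(Q),np.median(Q,0),Q.min(0),Q.max(0));r=cv2.minAreaRect(Q[:,:2].astype(np.float32));print(r)
w=Q[:,:2]-Q[:,:2].mean(0);U,S,Vt=np.linalg.svd(w,full_matrices=False);print('pca',Vt[0],S)
blk=(P[...,2]>.034)&(P[...,2]<.0425);blk[:,:225]=0;blk[:,295:]=0;blk[:120]=0;blk[200:]=0
r=cv2.minAreaRect(P[blk][:,:2].astype(np.float32));print('stand',r)
E
python3 an.py
```

```text
[(np.float64(0.0), np.int64(4407)), (np.float64(0.036), np.int64(1114)), (np.float64(0.038), np.int64(1037)), (np.float64(0.04), np.int64(734)), (np.float64(0.042), np.int64(3905)), (np.float64(0.044), np.int64(1422)), (np.float64(0.046), np.int64(804)), (np.float64(0.076), np.int64(114)), (np.float64(0.126), np.int64(149)), (np.float64(0.128), np.int64(103))]
foot z 0.04284596507465623
foot ((0.5149288773536682, -0.04360111057758331), (0.18513654172420502, 0.061899226158857346), 84.339111328125)
[[ 0.47499922 -0.13266507]
 [ 0.5365966  -0.13877082]
 [ 0.55485857  0.04546285]
 [ 0.49326116  0.0515686 ]]
hole px 303.78735632183907 163.65804597701148 348 295 313 154 173
slot [ 0.513713   -0.06643071  0.043     ]
lip ((0.5181889533996582, -0.016695484519004822), (0.26147279143333435, 0.07641581445932388), 84.58509063720703)
rail ((0.5181562304496765, -0.01686064898967743), (0.2617247998714447, 0.07645423710346222), 84.6479721069336)
[[ 0.4678896  -0.14358692]
 [ 0.5440106  -0.15071817]
 [ 0.56842285  0.10986562]
 [ 0.49230188  0.11699687]]
3296
[0.50787209 0.12656503 0.05503304] [0.57872019 0.13332653 0.15995815]
160
tall blue 891
tab top [ 0.51078025 -0.1060581   0.12363034] [ 0.48433056 -0.12278688  0.07007975] [ 0.53351741 -0.05287845  0.3300917 ]
wing 186 [ 0.5411642  -0.34327379  0.0718561 ] [ 0.52769486 -0.35309832  0.06651801] [ 0.59368107 -0.33347155  0.39301641]
((0.560032844543457, -0.3403547704219818), (0.0655074194073677, 0.016874831169843674), 8.619169235229492)
pca [-0.92872813 -0.37076146] [0.11306878 0.04603475]
stand ((0.5402920246124268, -0.3432176113128662), (0.06005926430225372, 0.05005296319723129), 27.755157470703125)
```

```bash
cat > an2.py <<'E'
from h import *
im,d,c=load('w_screw');P=unproj(d,c);hsv=cv2.cvtColor(im,cv2.COLOR_RGB2HSV)
o=(hsv[...,0]<22)&(hsv[...,1]>150);o[:120]=0;o[190:]=0;o[:,:225]=0;o[:,295:]=0
top=o&(P[...,2]>.067)&(P[...,2]<.08);Q=P[top]
print('wing',len(Q),Q.mean(0),np.median(Q,0));r=cv2.minAreaRect(Q[:,:2].astype(np.float32));print(r)
C=-c['R'].T@c['t'];K=c['camera_matrix'];
cv2.imwrite('pics/scrop.png',cv2.resize(im[110:200,215:305,::-1],None,fx=6,fy=6,interpolation=cv2.INTER_NEAREST))
E
python3 an2.py
```

```text
wing 182 [ 0.54071456 -0.34333332  0.07178348] [ 0.54073168 -0.34327379  0.07187085]
((0.5404492020606995, -0.3433177173137665), (0.025853794068098068, 0.009930763393640518), 27.927494049072266)
```

View pics/scrop.png

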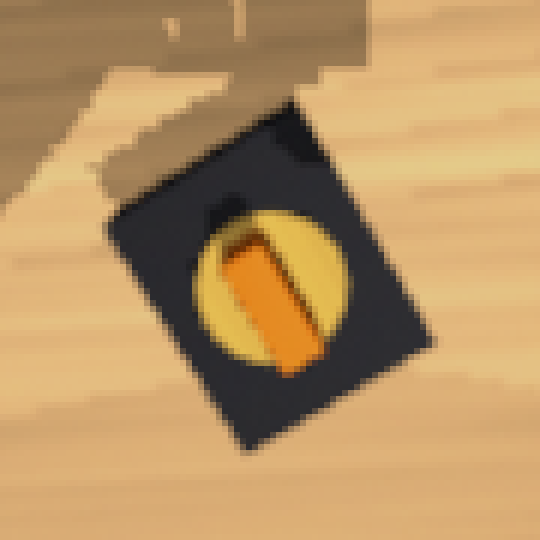

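```bash
cat >> h.py <<'E'
AU=np.deg2rad(84.6); U=np.array([np.cos(AU),np.sin(AU),0])
WIN=np.array([0.521,0.0122,0.038])
def along(p): return float((np.array(p)-WIN)@U)
E
python3 - <<'E'
from h import *
A=np.deg2rad(174.6)
tab=WIN+U*(-.079-.055)
s=tab-U*0.034
for a in (A,A+np.pi): print(m.inverse_kinematics([s[0],s[1],.1],Rot(a)))
m.set_gripper(0.0)
m.move_ptp([s[0],s[1],.15],Rot(A))
m.move_l([s[0],s[1],.052])
print(m.current_time(),m.current_force())
save('wrist','w_push0')
print(m.current_ee_pos())
E
```

```text
[-3.85903342e-01  4.89362491e-01  1.81687548e+00 -4.44089210e-16
  8.35354679e-01  2.84993709e+00]
[-3.85903342e-01  4.89362491e-01  1.81687548e+00 -4.44089210e-16
  8.35354679e-01 -2.91655563e-01]
7.9083 [0.05610104 0.32708561 0.10479379]
[ 0.50576043 -0.15533257  0.05291964]
```

View pics/w_push0.png

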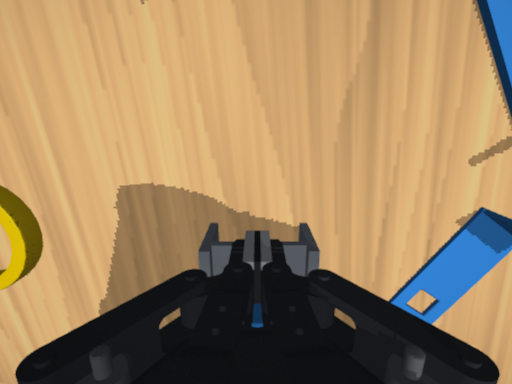

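Run:
```python
from h import *
A=np.deg2rad(-5.4)
s=WIN+U*(-.168)
m.move_l([s[0],s[1],.14],max_speed=.25)
m.move_ptp([s[0],s[1],.13],Rot(A))
m.move_l([s[0],s[1],.050])
F0=m.current_force()
print(m.current_time(),m.current_qpos()[5],F0,along(m.current_ee_pos()))
k=-.168
while k<-.125:
    k+=.004
    p=WIN+U*k
    m.move_l([p[0],p[1],.050],max_speed=.05)
    f=m.current_force()
    print(round(k,3),round(along(m.current_ee_pos()),4),round(m.current_time(),2),round(float((f-F0)@U),2))
    if (f-F0)@U<-1: break
```

```text
11.7917 -0.2915672611403374 [-0.67268514 -1.65264813  1.19773879] -0.16811777153879615
-0.164 -0.1638 12.04 1.44
-0.16 -0.1598 12.29 2.33
-0.156 -0.1558 12.54 1.76
-0.152 -0.1518 12.79 1.24
-0.148 -0.1478 13.04 1.53
-0.144 -0.1438 13.29 2.28
-0.14 -0.1397 13.54 1.58
-0.136 -0.1357 13.79 1.57
-0.132 -0.1317 14.04 2.41
-0.128 -0.1277 14.29 3.39
-0.124 -0.1237 14.54 2.43
```

Run:
```python
from h import *
p=WIN+U*(-.078)
m.move_l([p[0],p[1],.050],max_speed=.05)
F0=m.current_force();print(m.current_time(),F0)
k=-.078
while k<-.058:
    k+=.0015
    p=WIN+U*k
    m.move_l([p[0],p[1],.050],max_speed=.03)
    f=m.current_force()
    print(round(k,4),round(along(m.current_ee_pos()),4),round(m.current_time(),2),np.round(f-F0,1))
    if abs((f-F0)@U)>6: break
save('wrist','w_push1')
```

```text
15.6083 [-0.0482893  -0.78147198 -0.29381165]
-0.0765 -0.0766 15.86 [0.3 0.3 0.1]
-0.075 -0.075 16.11 [ 0.4 -0.1 -0.5]
-0.0735 -0.0734 16.36 [ 0.5 -0.6  0.2]
-0.072 -0.0718 16.61 [ 0.2  0.1 -0.4]
-0.0705 -0.0703 16.86 [-0.3  0.1  1. ]
-0.069 -0.0689 17.11 [ 0.7 -0.2  0.4]
-0.0675 -0.0674 17.36 [-1.1  0.8  0.7]
-0.066 -0.0662 17.61 [ 0.7 -2.3 -0.3]
-0.0645 -0.0661 17.86 [ -3.4 -16.7   0.4]
```

View pics/w_push1.png

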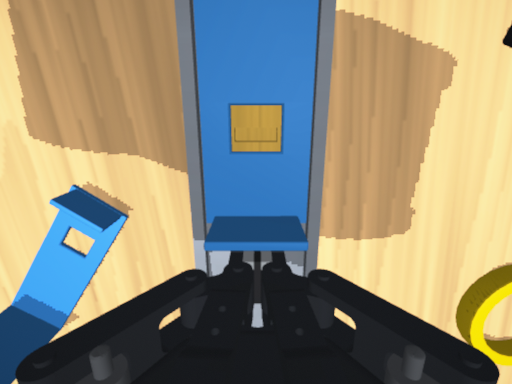

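Run:
```python
from h import *
p=WIN+U*(-.0665)
m.move_l([p[0],p[1],.050],max_speed=.02)
print(m.current_force())
p=WIN+U*(-.085)
m.move_l([p[0],p[1],.050],max_speed=.08)
m.move_l([p[0],p[1],.110],max_speed=.2)
im,d,c=save('wrist','w_push2')
print(m.current_time())
P=unproj(d,c)
for X in [WIN+[0,0,.005],WIN+[0,0,-.006]]:
  print(proj(X,c), [proj(X+U*s,c).round(1) for s in (-.0125,.0125)])
for n in ['w_push1','w_push2']:
  im,d,c=load(n)
  u,v=[int(x) for x in proj(WIN,c)]
  cv2.imwrite('pics/'+n+'c.png',cv2.resize(im[v-40:v+40,u-50:u+50,::-1],None,fx=7,fy=7,interpolation=cv2.INTER_NEAREST)); print(n,u-50,v-40)
```

```text
[ 0.48017784 -0.52786091 -0.72695706]
19.0417
[257.43121226  97.90558988] [array([257.4, 115.6]), array([257.4,  79.6])]
[257.40170849  98.75553706] [array([257.4, 115.5]), array([257.4,  81.4])]
w_push1 206 87
w_push2 207 58
```

View pics/w_push1c.png

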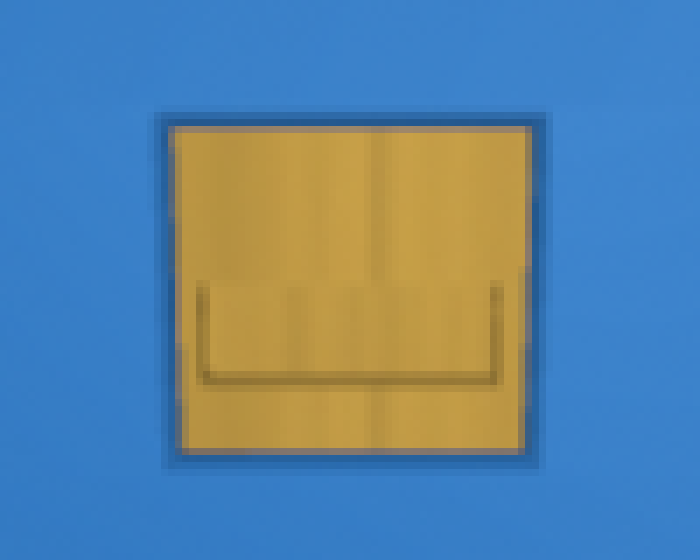

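View pics/w_push2c.png

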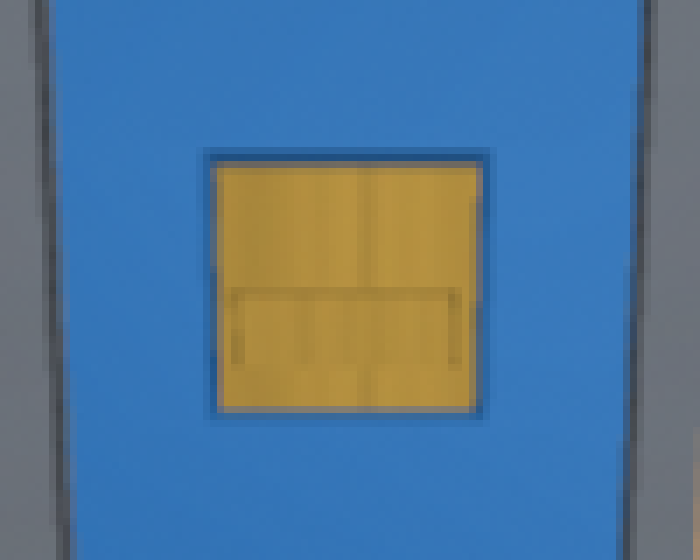

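Run:
```python
from h import *
N=np.array([-U[1],U[0],0])
for n,rows,cols in [('w_push1',dict(bTop=[87+119/7,87+130/7],bBot=[87+452/7,87+465/7],sTop=[87+287/7],sBot=[87+375/7,87+382/7]),[206+200/7,206+497/7]),
               ('w_push2',dict(bTop=[58+152/7,58+163/7],bBot=[58+409/7,58+420/7],sTop=[58+290/7,58+298/7],sBot=[58+368/7]),[207+238/7,207+456/7])]:
  im,d,c=load(n);K=c['camera_matrix'];C=-c['R'].T@c['t'];print(n,'cam along',along(C),C[2])
  def ray(u,v,z):
    dd=c['R'].T@np.linalg.inv(K)@np.array([u,v,1]);return C+dd*(z-C[2])/dd[2]
  for k,vs in rows.items():
    for v in vs:
      print(k,round(v,1),[ (z,round(along(ray(257,v,z))*1000,1)) for z in (.043,.038,.032,.026)])
  for u in cols: print('col',[round(float((ray(u,(rows['sBot'][0]+rows['sTop'][0])/2,.032)-WIN)@N)*1000,1)])
```

```text
w_push1 cam along 0.0072004920404216835 0.192596615658331
bTop 104.0 [(0.043, 12.3), (0.038, 12.4), (0.032, 12.6), (0.026, 12.8)]
bTop 105.6 [(0.043, 11.5), (0.038, 11.6), (0.032, 11.8), (0.026, 12.0)]
bBot 151.6 [(0.043, -12.9), (0.038, -13.5), (0.032, -14.3), (0.026, -15.1)]
bBot 153.4 [(0.043, -13.9), (0.038, -14.6), (0.032, -15.4), (0.026, -16.3)]
sTop 128.0 [(0.043, -0.1), (0.038, -0.3), (0.032, -0.6), (0.026, -0.9)]
sBot 140.6 [(0.043, -6.8), (0.038, -7.3), (0.032, -7.9), (0.026, -8.4)]
sBot 141.6 [(0.043, -7.4), (0.038, -7.9), (0.032, -8.4), (0.026, -9.0)]
col [13.0]
col [-11.9]
w_push2 cam along -0.01182433260826618 0.2523045957646768
bTop 79.7 [(0.043, 12.4), (0.038, 13.0), (0.032, 13.7), (0.026, 14.4)]
bTop 81.3 [(0.043, 11.3), (0.038, 11.9), (0.032, 12.6), (0.026, 13.2)]
bBot 116.4 [(0.043, -13.1), (0.038, -13.1), (0.032, -13.2), (0.026, -13.2)]
bBot 118.0 [(0.043, -14.2), (0.038, -14.3), (0.032, -14.4), (0.026, -14.4)]
sTop 99.4 [(0.043, -1.1), (0.038, -0.8), (0.032, -0.5), (0.026, -0.2)]
sTop 100.6 [(0.043, -1.9), (0.038, -1.6), (0.032, -1.3), (0.026, -1.0)]
sBot 110.6 [(0.043, -8.9), (0.038, -8.8), (0.032, -8.8), (0.026, -8.7)]
col [12.8]
col [-11.5]
```

Run:
```python
from h import *
a=np.deg2rad(27.9-90)
p=m.current_ee_pos();m.move_l([p[0],p[1],.17],max_speed=.3)
s=np.array([.5405,-.3433])
m.move_ptp([*s,.13],Rot(a))
m.set_gripper(0.45,60)
print(m.current_time(),m.current_qpos()[5])
m.move_l([*s,.0475],max_speed=.1)
print(m.current_force(),m.current_ee_pos())
m.set_gripper(0.0,60)
print(m.current_grip_width(),m.current_force(),m.current_ee_pos(),m.current_time())
save('wrist','w_grip')
```

```text
20.9083 0.44522374201663767
[1.19724114 0.51734829 0.4714802 ] [ 0.54086006 -0.34356491  0.0481705 ]
0.10547497347107991 [-0.31797479 -0.30115332  6.13314666] [ 0.54087765 -0.34355494  0.0482558 ] 22.25
```

View pics/w_grip.png

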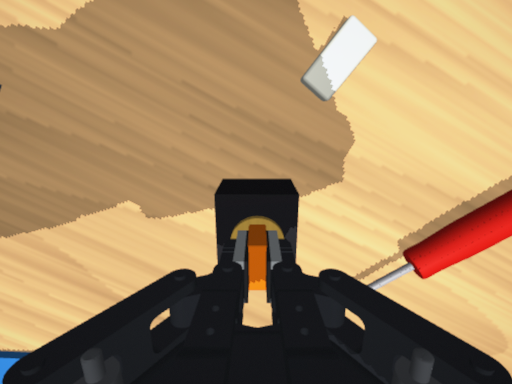

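Run:
```python
from h import *
N=np.array([-U[1],U[0],0])
p=m.current_ee_pos();m.move_l([p[0],p[1],.18],max_speed=.2)
print(m.current_grip_width(),m.current_force())
save('wrist','w_lift')
T=WIN+U*(-.0046)+N*.0005
m.move_ptp([T[0],T[1],.18],Rot(np.deg2rad(84.6-180)))
m.move_l([T[0],T[1],.105],max_speed=.1)
m.dwell(.1)
print(m.current_time(),m.current_qpos()[5],m.current_force(),m.current_ee_pos()-T,along(m.current_ee_pos()))
save('wrist','w_over');save('scene','s_over')
```

```text
0.1077597274422636 [-0.14634593  0.59274094 -1.82253455]
25.4917 1.5901979271743127 [-0.76040622  1.02960095 -0.96165501] [ 4.12454204e-04 -4.86535903e-05  6.76756785e-02] -0.004609622294506664
```

View pics/w_over.png

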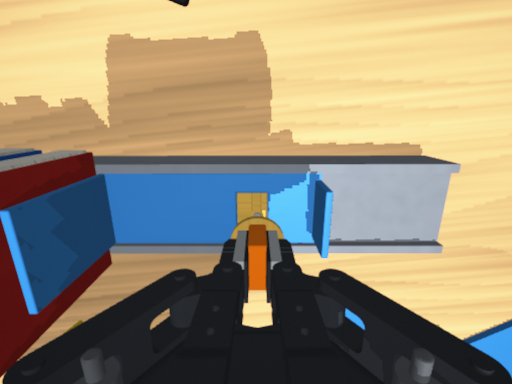

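View pics/w_lift.png

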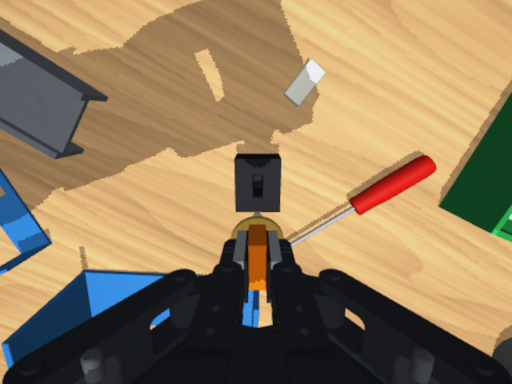

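```bash
cat >> h.py <<'E'
N=np.array([-U[1],U[0],0])
def guard(T,z0,z1,step,fmax=6,speed=.03,F0=None):
    if F0 is None: F0=m.current_force()
    z=z0
    while z>z1+1e-9:
        z=max(z-step,z1)
        m.move_l([T[0],T[1],z],max_speed=speed)
        f=m.current_force()-F0;p=m.current_ee_pos()
        print(round(z,4),round(p[2],4),round(along(p)*1000,1),'U %.1f N %.1f Z %.1f'%(f@U,f@N,f[2]),round(m.current_time(),1))
        if np.linalg.norm(f)>fmax: print('STOP');return z,False
    return z,True
E
python3 - <<'E'
from h import *
T=WIN+U*(-.0046)+N*.0005
F0=m.current_force()
z,ok=guard(T,.105,.080,.005,F0=F0,speed=.05)
if ok: z,ok=guard(T,z,.060,.002,F0=F0,fmax=5)
np.save('F0.npy',F0)
E
```

```text
0.1 0.0997 -4.6 U 0.5 N -0.4 Z -0.8 25.8
0.095 0.0946 -4.6 U -0.5 N -0.3 Z -0.2 26.1
0.09 0.0897 -4.6 U 0.0 N -0.5 Z -1.0 26.3
0.085 0.0847 -4.6 U -0.7 N -0.3 Z 0.3 26.6
0.08 0.0797 -4.6 U -0.3 N -0.1 Z -0.5 26.8
0.078 0.0779 -4.6 U -0.5 N 0.7 Z -0.7 27.1
0.076 0.0759 -4.6 U -0.4 N -0.5 Z 0.1 27.3
0.074 0.0739 -4.6 U 0.2 N -0.1 Z -0.2 27.6
0.072 0.0719 -4.6 U 0.1 N -0.3 Z -0.9 27.8
0.07 0.0699 -4.6 U -0.1 N -0.4 Z -0.4 28.1
0.068 0.0679 -4.6 U 0.7 N -0.0 Z -0.7 28.3
0.066 0.0659 -4.6 U -0.2 N -0.3 Z 0.6 28.6
0.064 0.0639 -4.6 U 0.2 N -0.6 Z -0.4 28.8
0.062 0.0619 -4.6 U -0.1 N -0.2 Z 0.2 29.1
0.06 0.0599 -4.6 U 0.6 N 0.8 Z 0.1 29.3
```

Run:
```python
from h import *
T=WIN+U*(-.0046)+N*.0005
F0=np.load('F0.npy')
z,ok=guard(T,.060,.0525,.0015,F0=F0,fmax=12)
print(m.current_grip_width())
save('wrist','w_in');save('scene','s_in')
```

```text
0.0585 0.0584 -4.6 U 0.2 N -0.5 Z 0.4 29.6
0.057 0.0571 -4.6 U 0.9 N 0.1 Z 2.7 29.8
0.0555 0.0556 -4.6 U 0.3 N 0.5 Z 3.6 30.1
0.054 0.054 -4.6 U -0.0 N 0.8 Z 3.9 30.3
0.0525 0.0526 -4.6 U 0.4 N 0.5 Z 5.4 30.6
0.10401156461317693
```

View pics/w_in.png

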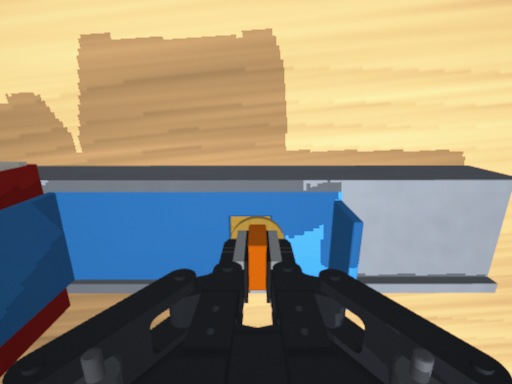

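Run:
```python
from h import *
T=WIN+U*(-.0046)+N*.0005
F0=np.load('F0.npy')
z,ok=guard(T,.0525,.0515,.0005,F0=F0,fmax=14)
m.dwell(.15)
for a in np.linspace(84.6-180,84.6-90,7)[1:]:
    m.move_l([T[0],T[1],.0515],Rot(np.deg2rad(a)),max_speed=.05)
    f=m.current_force()-F0;print(round(a,1),np.round(f,1),np.round(m.current_ft_torque(),2),m.current_ee_pos().round(4),round(m.current_time(),2))
    if np.linalg.norm(f)>15: print('STOP');break
print(m.current_grip_width())
save('wrist','w_turn')
```

```text
0.052 0.0521 -4.6 U 0.5 N 1.0 Z 6.7 30.9
0.0515 0.0517 -4.6 U 0.2 N 0.1 Z 5.8 31.2
-80.4 [-0.2 -0.1  6.1] [-0.07  0.07 -0.01] [0.5204 0.0076 0.0518] 31.75
-65.4 [0.3 1.6 6.9] [ 0.21  0.13 -0.02] [0.5203 0.0078 0.0518] 32.16
-50.4 [-0.7  2.8  7.4] [0.54 0.25 0.01] [0.5201 0.008  0.0517] 32.57
-35.4 [-0.8  4.4  6. ] [0.72 0.33 0.03] [0.5199 0.0081 0.0516] 32.98
-20.4 [-2.   4.7  6.9] [ 0.9   0.38 -0.03] [0.5197 0.0082 0.0515] 33.38
-5.4 [-1.4  4.9  6. ] [0.9  0.3  0.01] [0.5197 0.0082 0.0515] 33.79
0.10377828676456995
```

View pics/w_turn.png

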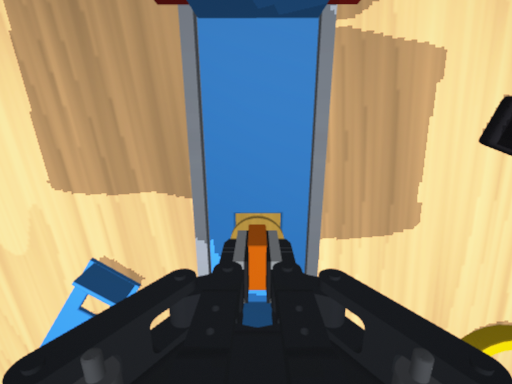

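Run:
```python
from h import *
T=WIN+U*(-.0038)+N*.0005
F0=np.load('F0.npy')
for z in (.0515,.0525,.0535,.0545,.055):
    m.move_l([T[0],T[1],z],max_speed=.03)
    f=m.current_force()-F0;print(z,m.current_ee_pos().round(4),np.round(f,1))
    if f[2]<-2: break
m.set_gripper(0.3)
print(m.current_force()-F0,m.current_ee_pos(),m.current_grip_width())
save('wrist','w_rel')
p=m.current_ee_pos()
m.move_l([p[0],p[1],.075],max_speed=.05)
print(m.current_force()-F0)
m.move_l([p[0],p[1],.17],max_speed=.2)
q=WIN-U*.05
m.move_ptp([q[0],q[1],.2],Rot(np.deg2rad(-5.4)))
print(m.current_time())
save('wrist','w_end');save('scene','s_end');save('top','t_end')
```

```text
0.0515 [0.5198 0.0085 0.0515] [-1.7  0.8  6.9]
0.0525 [0.5199 0.0085 0.0525] [-1.5  0.3  5.1]
0.0535 [0.5199 0.0085 0.0535] [-1.5  1.2  5.4]
0.0545 [0.5199 0.0085 0.0544] [-1.9  0.4  3.4]
0.055 [0.5198 0.0085 0.0546] [-1.3  0.3 -2.4]
[ 0.1092693  -0.47940609  0.52238908] [0.52047153 0.00841308 0.05519032] 0.2976245368552675
[ 0.04129308 -0.30799738 -0.32661192]
36.9583
```

View pics/w_end.png

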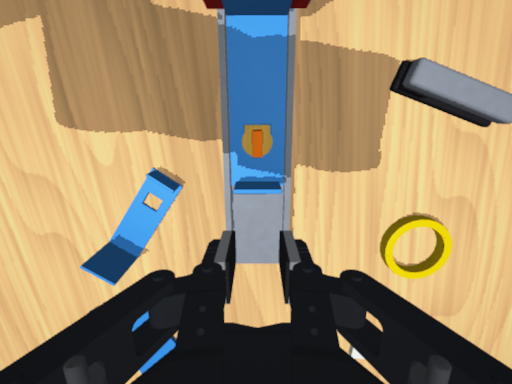

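Run:
```python
from h import *
im,d,c=load('w_end');P=unproj(d,c);hsv=cv2.cvtColor(im,cv2.COLOR_RGB2HSV)
o=(hsv[...,0]<14)&(hsv[...,1]>150);o[:120]=0;o[170:]=0;o[:,:235]=0;o[:,280:]=0
Q=P[o];print(np.percentile(Q[:,2],[50,80,95]))
Q=Q[Q[:,2]>np.percentile(Q[:,2],60)-.003];r=cv2.minAreaRect(Q[:,:2].astype(np.float32));print(r,'wing rel',along(Q.mean(0)),(Q.mean(0)-WIN)@N)
b=(hsv[...,0]>95)&(hsv[...,0]<118)&(hsv[...,1]>120)&(P[...,2]>.073)&(P[...,2]<.083);b[:170]=0;b[200:]=0
Q=P[b];al=(Q-WIN)@U;print('tab top',len(Q),al.min(),al.max(),np.median(Q[:,2]))
b=(hsv[...,0]>95)&(hsv[...,0]<118)&(hsv[...,1]>120)&(P[...,2]>.04)&(P[...,2]<.047);b[230:]=0
b[:,:220]=0;b[:,300:]=0
print('foot z',np.percentile(P[b][:,2],[5,50,95]))
cv2.imwrite('pics/endc.png',cv2.resize(im[0:220,200:320,::-1],None,fx=2.7,fy=2.7))
cv2.imwrite('pics/endc2.png',cv2.resize(load('scene')[0][120:360,110:450,::-1] if 0 else load('s_end')[0][120:360,110:450,::-1],None,fx=2.3,fy=2.3))
```

```text
[0.07776511 0.07837142 0.07893072]
((0.5205441117286682, 0.015547862276434898), (0.039191171526908875, 0.007919655181467533), 84.60851287841797) wing rel -0.003480513238459123 0.0007768189176157352
tab top 237 -0.05350871952875206 -0.048908116069744656 0.07715198240142639
foot z [0.04135436 0.04260756 0.04393356]
```

View pics/endc.png

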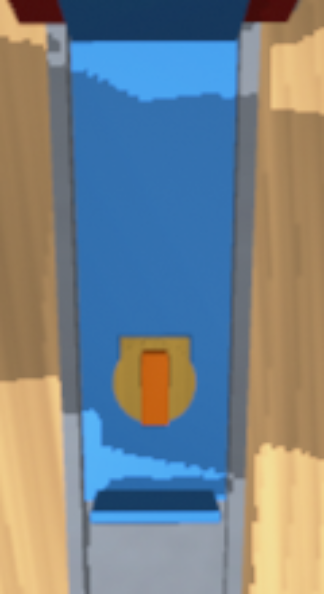

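View pics/endc2.png

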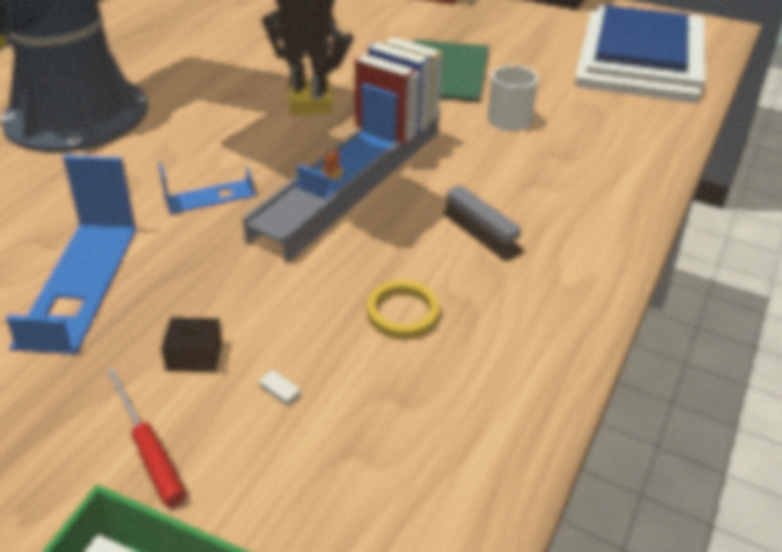

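Run:
```python
from h import *
m.sign_off(); print(m.current_time())
```

```text
the job is handed in; nothing more can be done
the job is handed in; nothing more can be done
```

The bookend is up against the books, the thumbscrew is locked through both slots, and the job is handed in. It took about 37 s of the 72 s. `sign_off` gives no verdict, so what follows rests on my own measurements.

- **Bookend:** I pushed the middle-sized bookend, the one on the rail, by its tab about 79 mm until it met the books. The push rose to about 17 N there, against the 45 N limit. At the end its rear tab face measured 53.5 mm behind the window. Touching the books it should be 55 mm, so it agrees within the camera error of about 2 mm. The foot top is at 43 mm, so it lies flat.
- **Lock slot:** I found it in the wrist picture about 4 to 5 mm behind the window's centre. The cross-bar went through on the first try without touching the lock plate.
- **Thumbscrew:** I pressed it against the spring to about 6 to 7 N and gave it a quarter turn, with at most about 5 N sideways. It rose about 3 mm and caught.
- **Last checks:** The wing's centre is about 26 mm above the rail plate and 3.5 mm from the window's centre. The wing lies along the rail within a degree. I did not measure its tilt, but it looks upright in the pictures.
- **Surroundings:** The gripper was clear of everything, and the other things on the desk look unmoved in the final scene picture.

One reading disagreed: the box fitted around the wing came out 39 mm long instead of 26 mm, probably because it took in some of the wing's end face. The wing's angle and height still agree with the pictures.

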